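# Reset the locked depth stop

### The job

Reset the depth stop on the bench: loosen its lever nut until it runs free, turn the knob of the adjuster screw until its pointer stands at the tip of the small upright flag, then tighten the lever nut again so the setting is locked. Tighten by feel, firmly but without forcing it: about 6 to 7 newtons at the lever's end post. Do not turn the screw while the nut is clamped, and leave the other things on the bench where they lie.

Things in the scene. Friction and masses are not known exactly. Their poses are not given: they have to be found in the camera images.
- stop: the depth stop, bolted to the bench: a dark base plate 200 x 150 x 14 mm with a grey bridge 56 x 84 mm, top 60 mm above the bench. Origin under the middle of the base plate, z up; the upright axis of screw, nut and washer passes through it
- lever_nut: steel hexagon jam nut (34 mm, 66 to 76 mm above the bench) on the upright axis under the knob, with a level 10 mm lever 70 mm above the bench, both a few mm more or less as it turns. Origin on the axis. Clamped at the start, more or less hard, lever towards the robot. Seen from above, counterclockwise loosens (free after 0.3 to 1.65 rad; goes 1.7), clockwise tightens. It stays where it is left
- lever_post (a point): top centre of the round post at the lever end: 12 mm across, 85 mm from the axis, top 110 to 124 mm and foot 69 to 83 mm above the bench; pinch or push it. Loose, it takes 0.6 N; once the nut bites, the push to tighten rises 7 to 11 N per rad; 4.2 to 8.5 N clamps well, over 12 N forces it. Loosening takes 1 to 8 N. Turning the screw shifts the biting place: feel for it
- washer: keyed steel thrust washer, 38 mm across, 10 mm thick, between the nut and the screw's collar; not to be handled. The nut's clamping force bears on it: 5 to 7 N per newton of push at the post
- screw (a joint): turn of the adjuster screw, rad, counterclockwise from above positive; turns easily (0.06 N m) only when the nut is loose, stays where it is left. Its steep thread lifts the knob 2.8 mm per rad counterclockwise
- knob_grip (a point): on the axis, 131 mm above the bench: where to grip the screw's knob, an upright dark bar 46 mm long, 12 mm wide, from 103 to 147 mm above the bench, on a disc 40 mm across. Its x axis runs along the bar to the pointer, z up
- pointer (a point): top of the pointer's tip, a short nose 8 mm wide on the knob's disc, in line with the bar, 40 mm from the axis, 103 mm above the bench; at the start on the side away from the robot
- flag_mark (a point): where the pointer's tip must come: 40 mm from the axis, 103 mm above the bench, right at the inner tip of the flag, a thin upright aluminium strip fixed to the bridge (12 mm wide, 50 mm from the axis, top 103 mm above the bench). It lies 0.8 to 1.55 rad counterclockwise of the pointer at the start
- spare_ring: loose flat steel ring, 28 mm across, 6 mm high, lying on the stop's base plate; bystander, origin under its centre
- spare_nut: loose plain hexagon nut 24 mm across, 10 mm high, lying on the stop's base plate; bystander
- screwdriver: screwdriver lying beside the stop; bystander
- wrench: spanner lying on the bench; bystander
- hammer: hammer lying on the bench; bystander
- oil_can: upright can, 60 mm across, 120 mm tall; bystander
- screw_jar: closed jar, 64 mm across, 80 mm tall; bystander
- offcut: wooden offcut 110 x 45 x 30 mm; bystander
There are look-alikes about, which are no part of the job. Leave any orange, pink or yellow look-alike of the stop alone.

How it is judged:
On the way, in this order (a step that is already met when the one before it is completed fails the run):
1. the lever nut is loose (clamping force on the washer under 3 N) (contact force between washer and lever_nut below 3 N), for 0.2 s.
2. with the nut still loose, the pointer's tip is within 6 mm of the flag mark (contact force between washer and lever_nut below 3 N and horizontal distance between pointer and flag_mark below 0.006 m), for 0.2 s.
At the end, for the whole second after the job is handed in: the pointer's tip is within 6 mm of the flag mark, the lever nut clamps the washer with 20 to 58 N (4.2 to 8.5 N of push at its post), and screw and nut are at rest (contact force between washer and lever_nut between 20 and 58 N and horizontal distance between pointer and flag_mark below 0.006 m and velocity of joint screw between -0.05 and 0.05 rad/s and angular speed of lever_nut below 0.05 rad/s); the robot touches nothing.
It fails at once if the nut is overtightened (over 105 N on the washer, 14 N or more at the post) (contact force between washer and lever_nut above 105 N).
It fails at once if the screw is forced round (faster than 0.2 rad/s) while the nut clamps it (over 10 N on the washer) (contact force between washer and lever_nut above 10 N and (velocity of joint screw above 0.2 rad/s or velocity of joint screw below -0.2 rad/s)).
It fails at once if a bystander is moved by more than 25 mm (distance of any of spare_ring, spare_nut, screwdriver, wrench, hammer, oil_can, screw_jar, offcut from where it was at the start of the episode above 0.025 m).
It also fails if it takes over 72 s, if anything falls off the work surface, if the arm or the gripper's body presses on something with over 40 N, if the wrist force passes 120 N, or if a joint passes its speed limit or range.

### The arm

A 6-joint arm with a two-finger parallel gripper is mounted at the origin on the work surface. World frame = base frame: x ahead of the robot, y to its left, z up, the work surface at z = 0. Lengths are in m, angles in rad, forces in N, time in s.
With the tool pointing down it reaches from about 0.35 to 0.975 m from the base axis. Payload 17.4 kg.
Tool frame: the origin (TCP) lies on the centre line of the jaws, within the pads' length; the fingertips stand 22 mm ahead of it and the grasp point (between the pads) lies 3 mm ahead of it; z points along the fingers, y is the line along which they close (so a half turn about z gives the same grasp; the last joint's range is limited). The gripper opens to 85 mm and grips with 20 to 120 N. Pads are 22 mm wide; open, the fingers measure 114 mm over their backs; the gripper's body (76 mm by 85 mm) begins 54 mm behind the grasp point. The pads swing forward as they close: fully open they stand 13 mm farther back than shut.
Start: joints at [1.296, 0.116, 1.442, -0, 1.584, -0.038], TCP at [0.158, 0.656, 0.253] pointing down, gripper open.
Joint ranges: [-2.83, 2.83], [-0.83, 2.19], [0.07, 2.5], [-1.14, 4.28], [0.01, 3], [-2.97, 2.97]. Speed limits (rad/s): [1.89, 1.89, 2.22, 3.14, 3.14, 3.14].

### API

Orientations are given as a 3x3 rotation matrix whose columns are the frame's x, y, z axes.
In Python, from rig import status, viewer, hand_in, finder gives the robot as it stands.
- The arm moves only by the tool carry_out, never from a script. Its argument "steps" is a list of rows, each an object with "angular": the turn, a rotation vector about the tool's x, y, z in units of 6 degrees (1.0 is 6 degrees), a list of three; "slide": the shift along the tool's x, y, z in units of 30 mm (1.0 is 30 mm), a list of three; "claw": the opening, from 0 (shut) to 1 (fully open). A call has 1 to 20 rows; each row shifts and turns the commanded pose from where the row before left it, along the tool's axes as they then stand; what a row does not reach is not made up. A row lasts 1/12 s, in which the tool goes at most 41.7 mm and 7.16 degrees, less where a joint would pass 70% of its speed; a pose out of reach is approached as far as the arm can. A call is refused whole if a number of a shift passes 1 or a number of a turn 1, either way. A call with a gripper value outside its range is refused whole. The fingers move at their own pace and stop on an object; "squeeze" is the grip in N (left out, the last holds). Time passes only in rows, so rows that do not move let the fingers close. It gives the time, the measured TCP pose, the force, the opening and the grip force at its end, in the units of the state.
- status.observe(): the state, without advancing time (a new reading comes with each control period).
- viewer.camera(name): name is "scene" or "top" or "wrist"; returns the picture (400x640x3 uint8, blue, green, red); there is no depth.
- viewer.camera_info(name): a dict with "fx", "fy", "cx", "cy" (pixels), "cam_to_world" (4x4, takes a point from camera to world coordinates). Camera axes: x right, y up, looking along -z (the intrinsics and any distortion apply to the point x, -y, -z); pixel columns grow to the right and rows downward; lengths in m; the calibration is good to about 2 mm. A picture is of the moment at which its call begins: read the wrist's pose just before it. camera_info takes no time and is no camera call; for the wrist camera it gives the pose at the moment of the call.
- hand_in(): hands the job in; it is judged then, once.
Trained networks look in the newest picture that a camera, given by its name, has taken for a name from the list of things; names that differ only in an ending like _2 or _b are one class to them, and where a whole thing is asked for, a point or a joint stands for the part that bears it (a point fixed in the world has none). Each returns a list of dicts, best first, with "confidence" (0 to 1); they miss things now and then, are a little off and sometimes report something else, mostly with a low value. They report only what shows in the picture. A call takes as long as a camera call. They do not tell look-alikes from the thing itself.
- finder.trace(camera, thing): "pixels" (400x640 bool, what is visible of it) and "rect" ([left, top, right, bottom] in pixels, round what is visible of it).
The state is a dict: "time_s": time; "joint_positions": joint angles; "joint_vel": joint speeds; "joint_efforts": joint torques, N m; "ee_pos": TCP position; "ee_rot": TCP orientation; "ft_force": force on the tool from outside, world axes, zero at the start; "ft_torque": the same for the moment, N m; "grip_width": finger opening in m; "gripper_force": force on a finger pad.
Only numpy, scipy, OpenCV 4.12 (cv2) and the standard library are available. Lean on these libraries where they do the work, as an engineer would, in place of code of your own. Each camera call takes 0.05 s, during which the arm holds its last target. There are 200 camera calls.

## Working session

There is one attempt and no reset: what is moved stays moved. The work goes in short steps, Python scripts to look and compute and a tool call to move; the robot and the scene stay as the last step left them, time stands still between calls to the robot, and variables do not carry over. Pictures are saved under pics/ and viewed, at most 10 in all, crops included, and the job is handed in when it is done.

Besides the shell and the picture viewer there is one more tool, called after "Emit:" as name([rows], argument=value, ...), one row to a line, values as JSON. carry_out: Moves the arm, as the interface text tells. Its arguments: {"type":"object","properties":{"steps":{"type":"array"},"squeeze":{"type":"number"}},"required":["steps"]}

```bash
mkdir -p pics; ls
cat > h.py <<'E'
import numpy as np, cv2
from rig import status, viewer, finder
def ray(info,u,v):
    M=np.array(info["cam_to_world"]); d=np.array([(u-info["cx"])/info["fx"],-(v-info["cy"])/info["fy"],-1.])
    return M[:3,3],M[:3,:3]@d
def at(info,u,v,z):
    o,d=ray(info,u,v); return o+d*(z-o[2])/d[2]
def px(info,p):
    M=np.array(info["cam_to_world"]); q=M[:3,:3].T@(np.array(p)-M[:3,3]); return info["cx"]+info["fx"]*q[0]/-q[2], info["cy"]-info["fy"]*q[1]/-q[2]
E
python3 - <<'E'
from h import *
for c in ["scene","top"]:
    im=viewer.camera(c); i=viewer.camera_info(c); print(c,{k:(np.round(v,3).tolist()) for k,v in i.items() if k!='name' and not isinstance(v,str)})
    cv2.imwrite(f"pics/{c}0.png",im)
    for t in ["stop","lever_nut","lever_post","knob_grip","pointer"]:
        for r in finder.trace(c,t): print(c,t,round(r["confidence"],2),np.round(r["rect"]).tolist())
s=status.observe(); print(s["time_s"],s["ee_rot"])
E
```

```text
pics
scene {'fx': 422.121, 'fy': 422.121, 'cx': 322.03, 'cy': 201.213, 'cam_to_world': [[0.199, -0.802, 0.563, 1.23], [0.98, 0.167, -0.109, -0.102], [-0.007, 0.574, 0.819, 1.05], [0.0, 0.0, 0.0, 1.0]]}
scene stop 0.76 [411.0, 96.0, 472.0, 161.0]
scene stop 0.71 [278.0, 174.0, 331.0, 257.0]
scene stop 0.57 [329.0, 121.0, 378.0, 180.0]
scene stop 0.55 [226.0, 124.0, 284.0, 189.0]
scene lever_nut 0.69 [328.0, 115.0, 352.0, 145.0]
scene lever_nut 0.62 [419.0, 100.0, 446.0, 127.0]
scene lever_nut 0.44 [231.0, 119.0, 258.0, 154.0]
scene lever_post 0.67 [295.0, 189.0, 312.0, 216.0]
scene lever_post 0.6 [229.0, 120.0, 240.0, 137.0]
scene lever_post 0.56 [303.0, 175.0, 308.0, 190.0]
scene knob_grip 0.71 [349.0, 117.0, 359.0, 146.0]
scene knob_grip 0.68 [438.0, 98.0, 452.0, 123.0]
scene knob_grip 0.58 [296.0, 190.0, 312.0, 212.0]
scene knob_grip 0.46 [243.0, 124.0, 259.0, 151.0]
scene pointer 0.78 [300.0, 188.0, 312.0, 214.0]
scene pointer 0.66 [303.0, 178.0, 306.0, 193.0]
scene pointer 0.54 [346.0, 113.0, 359.0, 141.0]
scene pointer 0.49 [243.0, 125.0, 258.0, 154.0]
scene pointer 0.46 [439.0,
[... 609 characters left out ...]
0, 375.0, 300.0]
top lever_post 0.64 [319.0, 212.0, 322.0, 219.0]
top lever_post 0.56 [181.0, 269.0, 200.0, 287.0]
top lever_post 0.47 [365.0, 281.0, 378.0, 299.0]
top lever_post 0.44 [276.0, 266.0, 290.0, 285.0]
top knob_grip 0.69 [167.0, 256.0, 180.0, 274.0]
top knob_grip 0.58 [262.0, 252.0, 274.0, 272.0]
top knob_grip 0.55 [357.0, 267.0, 366.0, 282.0]
top knob_grip 0.46 [320.0, 187.0, 334.0, 202.0]
top pointer 0.74 [172.0, 261.0, 183.0, 278.0]
top pointer 0.69 [262.0, 253.0, 275.0, 271.0]
top pointer 0.55 [353.0, 262.0, 368.0, 281.0]
0.6 [[-9.72098973e-01  2.34571068e-01  1.55031183e-06]
 [ 2.34571067e-01  9.72098972e-01 -5.81917266e-05]
 [-1.51571520e-05 -5.62044594e-05 -9.99999998e-01]]
```

View pics/top0.png

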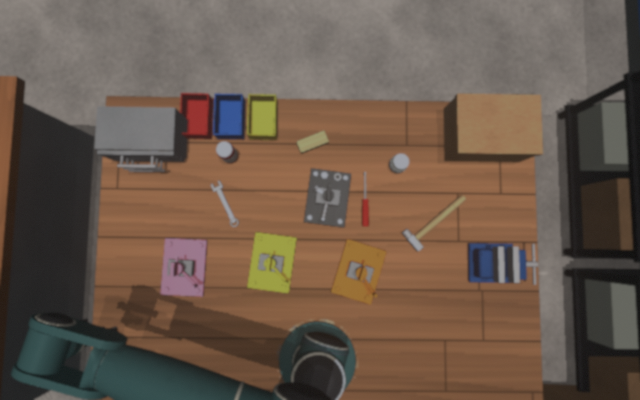

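View pics/scene0.png

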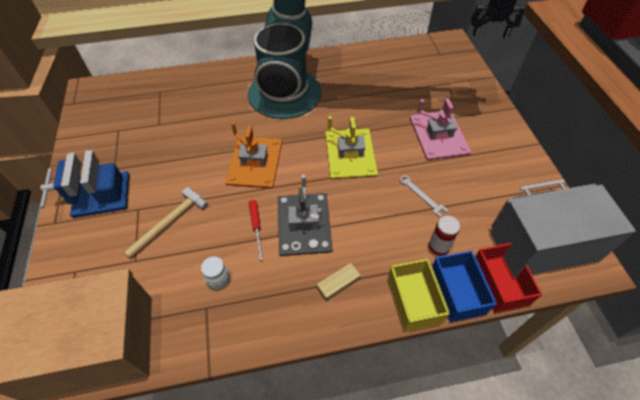

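Candidates for the stop in the top view are the dark one (328,197), orange (360,271), yellow (272,262) and pink (184,267). The description gives a dark plate and a grey bridge, so I choose the dark one at (328,197), which is (304,222) in the scene view. I'll check it in a crop.

Run:
```python
from h import *
im=cv2.imread("pics/top0.png"); i=viewer.camera_info("top")
a=cv2.resize(im[155:240,290:385],None,fx=6,fy=6,interpolation=cv2.INTER_CUBIC)
cv2.imwrite("pics/crop0.png",a)
viewer.camera("top")
for r in finder.trace("top","stop"):
    x=r["rect"]
    if x[1]<200 and x[0]>290:
        c=max(cv2.findContours(r["pixels"].astype(np.uint8),0,2)[0],key=cv2.contourArea); print(cv2.minAreaRect(c))
# dark-plate threshold
g=im[155:240,300:357].astype(int); m=((g.max(2)-g.min(2)<22)).astype(np.uint8); c=max(cv2.findContours(m,0,2)[0],key=cv2.contourArea)
r=cv2.minAreaRect(c); b=cv2.boxPoints(r)+[300,155]; print(r,[at(i,*p,0.014).round(3).tolist() for p in b]); print(np.mean([at(i,*p,0.014) for p in b],0))
```

```text
((326.72052001953125, 198.0960693359375), (41.63157272338867, 55.64091873168945), 7.594643592834473)
((27.135372161865234, 42.484718322753906), (39.91344451904297, 53.394142150878906), 7.594643592834473) [[0.49, 0.053, 0.014], [0.683, 0.031, 0.014], [0.666, -0.114, 0.014], [0.472, -0.09, 0.014]]
[ 0.57775886 -0.03001966  0.014     ]
```

View pics/crop0.png

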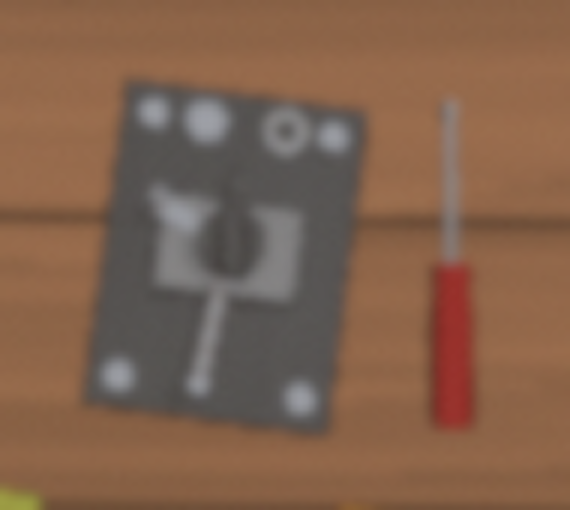

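The crop shows the dark stop: axis near full-image pixel (328,196), lever post near (323,219), flag near (319,190), pointer up at (329,185). Next I move above it for a wrist look.

Emit:
carry_out([
  {"angular": [0, 0, 0], "slide": [-0.4, -0.48, -0.3], "claw": 1},
  {"angular": [0, 0, 0], "slide": [-0.85, -0.97, -0.18], "claw": 1},
  {"angular": [0, 0, 0], "slide": [-0.85, -0.97, -0.18], "claw": 1},
  {"angular": [0, 0, 0], "slide": [-0.85, -0.97, -0.18], "claw": 1},
  {"angular": [0, 0, 0], "slide": [-0.85, -0.97, -0.18], "claw": 1},
  {"angular": [0, 0, 0], "slide": [-0.85, -0.97, -0.18], "claw": 1},
  {"angular": [0, 0, 0], "slide": [-0.85, -0.97, -0.18], "claw": 1},
  {"angular": [0, 0, 0], "slide": [-0.85, -0.97, -0.18], "claw": 1},
  {"angular": [0, 0, 0], "slide": [-0.85, -0.97, -0.18], "claw": 1},
  {"angular": [0, 0, 0], "slide": [-0.85, -0.97, -0.18], "claw": 1},
  {"angular": [0, 0, 0], "slide": [-0.85, -0.97, -0.18], "claw": 1},
  {"angular": [0, 0, 0], "slide": [-0.85, -0.97, -0.18], "claw": 1},
  {"angular": [0, 0, 0], "slide": [-0.85, -0.97, -0.18], "claw": 1},
  {"angular": [0, 0, 0], "slide": [-0.85, -0.97, -0.18], "claw": 1},
  {"angular": [0, 0, 0], "slide": [-0.85, -0.97, -0.18], "claw": 1},
  {"angular": [0, 0, 0], "slide": [-0.85, -0.97, -0.18], "claw": 1},
  {"angular": [0, 0, 0], "slide": [-0.85, -0.97, -0.18], "claw": 1},
  {"angular": [0, 0, 0], "slide": [-0.85, -0.97, -0.18], "claw": 1},
  {"angular": [0, 0, 0], "slide": [-0.85, -0.97, -0.18], "claw": 1},
  {"angular": [0, 0, 0], "slide": [-0.4, -0.48, 0], "claw": 1},
])

```text
time_s: 2.37
ee_pos: [0.4994, 0.0023, 0.3603]
ee_rot: [[-0.972, 0.237, 0.001], [0.237, 0.972, -0.001], [-0.001, -0.0, -1.0]]
ft_force: [0.5, 0.9, 0.0]
grip_width: 0.0854
gripper_force: 0.0
```

Emit:
carry_out([
  {"angular": [0, 0, 1], "slide": [0, 0, 0], "claw": 0.35},
  {"angular": [0, 0, 1], "slide": [0, 0, 0], "claw": 0.35},
  {"angular": [0, 0, 1], "slide": [0, 0, 0], "claw": 0.35},
  {"angular": [0, 0, 1], "slide": [0, 0, 0], "claw": 0.35},
  {"angular": [0, 0, 1], "slide": [0, 0, 0], "claw": 0.35},
  {"angular": [0, 0, 1], "slide": [0, 0, 0], "claw": 0.35},
  {"angular": [0, 0, 1], "slide": [0, 0, 0], "claw": 0.35},
  {"angular": [0, 0, 1], "slide": [0, 0, 0], "claw": 0.35},
  {"angular": [0, 0, 1], "slide": [0, 0, 0], "claw": 0.35},
  {"angular": [0, 0, 1], "slide": [0, 0, 0], "claw": 0.35},
  {"angular": [0, 0, 1], "slide": [0, 0, 0], "claw": 0.35},
  {"angular": [0, 0, 1], "slide": [0, 0, 0], "claw": 0.35},
  {"angular": [0, 0, 1], "slide": [0, 0, 0], "claw": 0.35},
  {"angular": [0, 0, 1], "slide": [0, 0, 0], "claw": 0.35},
  {"angular": [0, 0, 1], "slide": [0, 0, 0], "claw": 0.35},
  {"angular": [0, 0, 1], "slide": [0, 0, 0], "claw": 0.35},
  {"angular": [0, 0, 1], "slide": [0, 0, 0], "claw": 0.35},
  {"angular": [0, 0, 1], "slide": [0, 0, 0], "claw": 0.35},
  {"angular": [0, 0, 1], "slide": [0, 0, 0], "claw": 0.35},
  {"angular": [0, 0, 1], "slide": [0, 0, 0], "claw": 0.35},
])

```text
time_s: 4.03
ee_pos: [0.4982, 0.0057, 0.3596]
ee_rot: [[0.693, 0.721, 0.0], [0.721, -0.693, -0.0], [0.0, 0.0, -1.0]]
ft_force: [-0.3, -1.4, -1.4]
grip_width: 0.0298
gripper_force: 0.0
```

Emit:
carry_out([
  {"angular": [0, 0, 1], "slide": [0, 0, 0], "claw": 0.35},
  {"angular": [0, 0, 1], "slide": [0, 0, 0], "claw": 0.35},
  {"angular": [0, 0, 1], "slide": [0, 0, 0], "claw": 0.35},
  {"angular": [0, 0, 1], "slide": [0, 0, 0], "claw": 0.35},
  {"angular": [0, 0, 1], "slide": [0, 0, 0], "claw": 0.35},
  {"angular": [0, 0, 1], "slide": [0, 0, 0], "claw": 0.35},
  {"angular": [0, 0, 1], "slide": [0, 0, 0], "claw": 0.35},
  {"angular": [0, 0, 1], "slide": [0, 0, 0], "claw": 0.35},
  {"angular": [0, 0, 0.7], "slide": [0, 0, 0], "claw": 0.35},
  {"angular": [0, 0, 0], "slide": [0, 0, 0], "claw": 0.35},
  {"angular": [0, 0, 0], "slide": [0, 0, 0], "claw": 0.35},
])

```text
time_s: 4.95
ee_pos: [0.4982, 0.0057, 0.3596]
ee_rot: [[0.995, -0.098, 0.0], [-0.098, -0.995, -0.0], [0.0, 0.0, -1.0]]
ft_force: [0.5, 0.7, -0.3]
grip_width: 0.0297
gripper_force: 0.0
```

Run:
```python
from h import *
s=status.observe(); print(s["time_s"],np.round(s["ee_pos"],4),np.round(s["ee_rot"],3).tolist(),s["ft_force"],s["grip_width"])
im=viewer.camera("wrist"); i=viewer.camera_info("wrist"); print({k:np.round(v,3).tolist() for k,v in i.items() if k in("fx","cx","cy","cam_to_world")}); cv2.imwrite("pics/w1.png",im)
for p in [(.578,-.03,.147),(.493,-.02,.117)]: print(px(i,p))
```

```text
4.95 [0.4982 0.0057 0.3596] [[0.995, -0.098, 0.0], [-0.098, -0.995, -0.0], [0.0, 0.0, -1.0]] [ 0.49154181  0.71362835 -0.34144166] 0.029742977041712138
{'fx': 348.727, 'cx': 316.524, 'cy': 200.503, 'cam_to_world': [[-0.097, 0.95, 0.297, 0.574], [-0.995, -0.093, -0.028, -0.0], [0.001, -0.298, 0.954, 0.48], [0.0, 0.0, 0.0, 1.0]]}
(np.float64(347.96645701645275), np.float64(83.2721079489404))
(np.float64(341.71422932150546), np.float64(168.88233122510775))
```

View pics/w1.png

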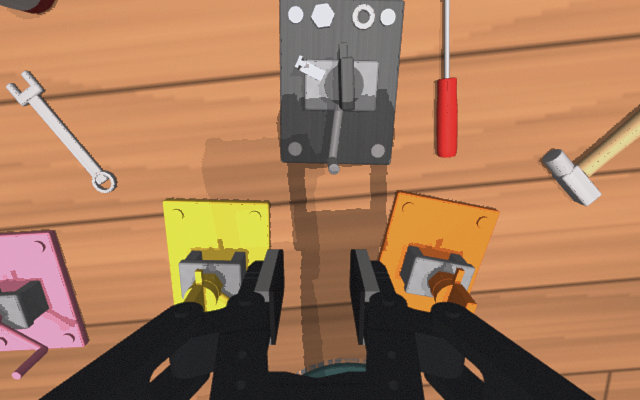

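The dark stop shows at (342,80), with the post at (333,167) and the flag at (310,70). I'll zoom in to get the coordinates.

Run:
```python
import cv2
im=cv2.imread("pics/w1.png"); cv2.imwrite("pics/w1c.png",cv2.resize(im[30:180,280:400],None,fx=4,fy=4,interpolation=cv2.INTER_CUBIC))
```

```text
(no output)
```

View pics/w1c.png

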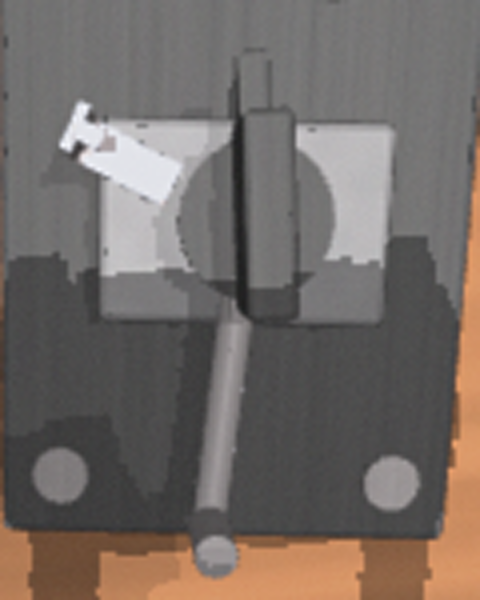

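Run:
```python
from h import *
i=viewer.camera_info("wrist")
P={}
for n,(x,y,z) in dict(bar=(271,201,.147),barfar=(270,112,.147),barnear=(272,290,.147),disc=(256.5,214,.103),ptr=(256,52,.103),post=(215,553,.117),flagin=(172,184,.103),flagout=(85,136,.103),fi1=(160,203,.103),fi2=(185,165,.103),brTL=(100,120,.06),brTR=(394,126,.06),brBL=(101,318,.06),brBR=(384,322,.06)).items():
    P[n]=at(i,280+x/4,30+y/4,z); print(n,P[n].round(4))
c=(P['bar']+P['disc']+ (P['brTL']+P['brTR']+P['brBL']+P['brBR'])/4)/3; print(c,(P['brTL']+P['brTR']+P['brBL']+P['brBR'])/4)
for n in P: d=(P[n]-c)[:2]; print(n,np.hypot(*d).round(4),np.arctan2(d[1],d[0]).round(3))
```

```text
bar [ 0.5806 -0.03    0.147 ]
barfar [ 0.5993 -0.0311  0.147 ]
barnear [ 0.5612 -0.0289  0.147 ]
disc [ 0.5787 -0.03    0.103 ]
ptr [ 0.6168 -0.0326  0.103 ]
post [ 0.4945 -0.0116  0.117 ]
flagin [ 0.588 -0.009  0.103]
flagout [0.6016 0.0118 0.103 ]
fi1 [ 0.5838 -0.0056  0.103 ]
fi2 [ 0.5923 -0.0127  0.103 ]
brTL [0.6085 0.0085 0.06  ]
brTR [ 0.5989 -0.0735  0.06  ]
brBL [0.555 0.014 0.06 ]
brBR [ 0.5458 -0.0682  0.06  ]
[ 0.57879171 -0.02990936  0.10333333] [ 0.57704749 -0.02978689  0.06      ]
bar 0.0018 -0.043
barfar 0.0205 -0.057
barnear 0.0176 3.081
disc 0.0001 -2.567
ptr 0.0381 -0.072
post 0.0862 2.928
flagin 0.0228 1.153
flagout 0.0475 1.071
fi1 0.0249 1.369
fi2 0.0218 0.906
brTL 0.0486 0.913
brTR 0.048 -1.138
brBL 0.05 2.068
brBR 0.0505 -2.282
```

Axis at about (0.5785,-0.030), post at (0.4945,-0.0116), flag bearing about 1.07 rad, pointer −0.08 rad. Going down to straddle the post.

Emit:
carry_out([
  {"angular": [0, 0, 0.55], "slide": [0, 0, 0], "claw": 0.35},
  {"angular": [0, 0, 0.55], "slide": [0, 0, 0], "claw": 0.35},
  {"angular": [0, 0, 0], "slide": [0, 0.3, 0.5], "claw": 0.35},
  {"angular": [0, 0, 0], "slide": [0, 0.29, 0.8], "claw": 0.35},
  {"angular": [0, 0, 0], "slide": [0, 0, 1], "claw": 0.35},
  {"angular": [0, 0, 0], "slide": [0, 0, 1], "claw": 0.35},
  {"angular": [0, 0, 0], "slide": [0, 0, 1], "claw": 0.35},
  {"angular": [0, 0, 0], "slide": [0, 0, 1], "claw": 0.35},
  {"angular": [0, 0, 0], "slide": [0, 0, 1], "claw": 0.35},
  {"angular": [0, 0, 0], "slide": [0, 0, 0.6], "claw": 0.35},
  {"angular": [0, 0, 0], "slide": [0, 0, 0.4], "claw": 0.35},
  {"angular": [0, 0, 0], "slide": [0, 0, 0], "claw": 0.35},
])

```text
time_s: 6.0
ee_pos: [0.4936, -0.0115, 0.1383]
ee_rot: [[0.977, -0.213, -0.003], [-0.213, -0.977, 0.0], [-0.003, 0.0, -1.0]]
ft_force: [-0.8, 0.1, -0.6]
grip_width: 0.0295
gripper_force: 0.0
```

Run:
```python
from h import *
s=status.observe(); print(s["time_s"],np.round(s["ee_pos"],4),np.round(s["ee_rot"],3).tolist(),s["ft_force"],s["grip_width"])
im=viewer.camera("wrist");i=viewer.camera_info("wrist"); cv2.imwrite("pics/w2.png",im)
print(px(i,(.4945,-.0116,.117)))
```

```text
6.0 [ 0.4936 -0.0115  0.1383] [[0.977, -0.213, -0.003], [-0.213, -0.977, 0.0], [-0.003, 0.0, -1.0]] [-0.77097828  0.11315988 -0.5597856 ] 0.02951135481173894
(np.float64(318.44473112628157), np.float64(263.5982484591429))
```

View pics/w2.png

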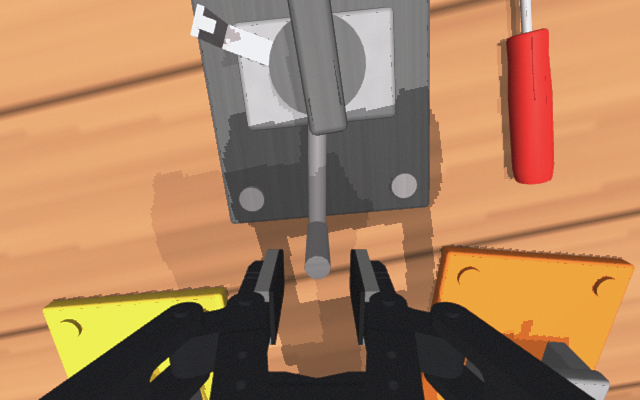

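The post at (317,266) is centred between the fingers. Lower 28 mm more and close in around it.

Emit:
carry_out([
  {"angular": [0, 0, 0], "slide": [0, 0, 0.5], "claw": 0.35},
  {"angular": [0, 0, 0], "slide": [0, 0, 0.43], "claw": 0.35},
  {"angular": [0, 0, 0], "slide": [0, 0, 0], "claw": 0.2},
  {"angular": [0, 0, 0], "slide": [0, 0, 0], "claw": 0.2},
  {"angular": [0, 0, 0], "slide": [0, 0, 0], "claw": 0.2},
])

```text
time_s: 6.47
ee_pos: [0.4948, -0.0116, 0.1136]
ee_rot: [[0.977, -0.214, 0.001], [-0.214, -0.977, -0.0], [0.001, -0.0, -1.0]]
ft_force: [0.4, 0.2, 0.1]
grip_width: 0.0173
gripper_force: 0.0
```

Emit:
carry_out([
  {"angular": [0, 0, -0.5], "slide": [0.004, 0.148, 0], "claw": 0.2},
  {"angular": [0, 0, -0.5], "slide": [0.004, 0.148, 0], "claw": 0.2},
  {"angular": [0, 0, -0.5], "slide": [0.004, 0.148, 0], "claw": 0.2},
  {"angular": [0, 0, -0.5], "slide": [0.004, 0.148, 0], "claw": 0.2},
  {"angular": [0, 0, -0.5], "slide": [0.004, 0.148, 0], "claw": 0.2},
  {"angular": [0, 0, -0.5], "slide": [0.004, 0.148, 0], "claw": 0.2},
  {"angular": [0, 0, 0], "slide": [0, 0, 0], "claw": 0.2},
])

```text
time_s: 7.05
ee_pos: [0.4932, -0.0386, 0.1135]
ee_rot: [[0.995, 0.1, 0.001], [0.1, -0.995, -0.0], [0.001, 0.0, -1.0]]
ft_force: [0.6, -0.5, -0.1]
grip_width: 0.0171
gripper_force: 0.0
```

Emit:
carry_out([
  {"angular": [0, 0, -0.5], "slide": [0.004, 0.148, 0], "claw": 0.2},
  {"angular": [0, 0, -0.5], "slide": [0.004, 0.148, 0], "claw": 0.2},
  {"angular": [0, 0, -0.5], "slide": [0.004, 0.148, 0], "claw": 0.2},
  {"angular": [0, 0, -0.5], "slide": [0.004, 0.148, 0], "claw": 0.2},
  {"angular": [0, 0, -0.5], "slide": [0.004, 0.148, 0], "claw": 0.2},
  {"angular": [0, 0, -0.5], "slide": [0.004, 0.148, 0], "claw": 0.2},
  {"angular": [0, 0, 0], "slide": [0, 0, 0], "claw": 0.2},
])

```text
time_s: 7.63
ee_pos: [0.5, -0.0641, 0.1132]
ee_rot: [[0.916, 0.401, 0.001], [0.401, -0.916, -0.0], [0.0, 0.0, -1.0]]
ft_force: [-0.3, 0.4, 0.5]
grip_width: 0.0169
gripper_force: 0.0
```

Emit:
carry_out([
  {"angular": [0, 0, -0.5], "slide": [0.004, 0.148, 0], "claw": 0.2},
  {"angular": [0, 0, -0.5], "slide": [0.004, 0.148, 0], "claw": 0.2},
  {"angular": [0, 0, -0.5], "slide": [0.004, 0.148, 0], "claw": 0.2},
  {"angular": [0, 0, -0.5], "slide": [0.004, 0.148, 0], "claw": 0.2},
  {"angular": [0, 0, -0.5], "slide": [0.004, 0.148, 0], "claw": 0.2},
  {"angular": [0, 0, -0.5], "slide": [0.004, 0.148, 0], "claw": 0.2},
  {"angular": [0, 0, 0], "slide": [0, 0, 0], "claw": 0.2},
])

```text
time_s: 8.22
ee_pos: [0.5144, -0.0863, 0.113]
ee_rot: [[0.748, 0.664, 0.0], [0.664, -0.748, -0.0], [0.0, 0.0, -1.0]]
ft_force: [0.1, 0.4, -0.6]
grip_width: 0.0168
gripper_force: 0.0
```

Emit:
carry_out([
  {"angular": [0, 0, -0.5], "slide": [0.004, 0.148, 0], "claw": 0.2},
  {"angular": [0, 0, -0.5], "slide": [0.004, 0.148, 0], "claw": 0.2},
  {"angular": [0, 0, -0.5], "slide": [0.004, 0.148, 0], "claw": 0.2},
  {"angular": [0, 0, -0.5], "slide": [0.004, 0.148, 0], "claw": 0.2},
  {"angular": [0, 0, -0.5], "slide": [0.004, 0.148, 0], "claw": 0.2},
  {"angular": [0, 0, -0.5], "slide": [0.004, 0.148, 0], "claw": 0.2},
  {"angular": [0, 0, 0], "slide": [0, 0, 0], "claw": 0.2},
])

```text
time_s: 8.8
ee_pos: [0.5349, -0.1029, 0.1129]
ee_rot: [[0.507, 0.862, 0.0], [0.862, -0.507, -0.0], [0.0, 0.0, -1.0]]
ft_force: [0.1, 0.4, 0.3]
grip_width: 0.017
gripper_force: 0.0
```

Run:
```python
from h import *
im=viewer.camera("wrist"); cv2.imwrite("pics/w3.png",im)
f=[]
for k in range(6): viewer.camera("wrist"); f.append(status.observe()["ft_force"])
print(np.mean(f,0),np.std(f,0))
```

```text
[0.2073417  0.09065004 0.02406919] [0.29771831 0.37825197 0.4861377 ]
```

View pics/w3.png

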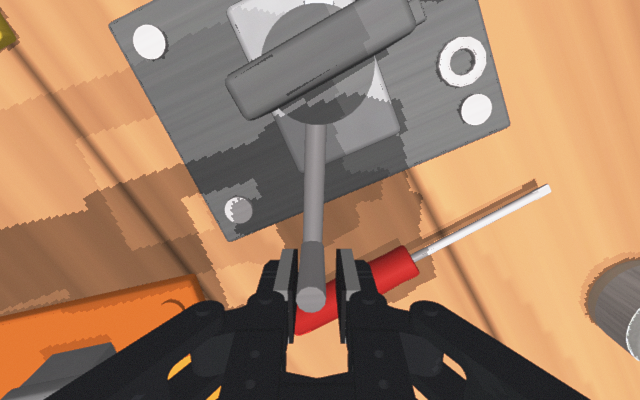

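The lever follows between the fingers (post at (311,299)). I'll go on towards the end of its free travel.

Emit:
carry_out([
  {"angular": [0, 0, -0.5], "slide": [0.004, 0.148, 0], "claw": 0.2},
  {"angular": [0, 0, -0.5], "slide": [0.004, 0.148, 0], "claw": 0.2},
  {"angular": [0, 0, -0.5], "slide": [0.004, 0.148, 0], "claw": 0.2},
  {"angular": [0, 0, -0.5], "slide": [0.004, 0.148, 0], "claw": 0.2},
  {"angular": [0, 0, -0.5], "slide": [0.004, 0.148, 0], "claw": 0.2},
  {"angular": [0, 0, -0.5], "slide": [0.004, 0.148, 0], "claw": 0.2},
  {"angular": [0, 0, -0.5], "slide": [0.004, 0.148, 0], "claw": 0.2},
])

```text
time_s: 9.73
ee_pos: [0.5636, -0.1134, 0.1125]
ee_rot: [[0.161, 0.987, -0.0], [0.987, -0.161, 0.0], [-0.0, -0.0, -1.0]]
ft_force: [-0.6, -0.6, -0.4]
grip_width: 0.017
gripper_force: 0.4
```

Emit:
carry_out([
  {"angular": [0, 0, -0.3], "slide": [0.002, 0.09, 0], "claw": 0.2},
  {"angular": [0, 0, -0.3], "slide": [0.002, 0.09, 0], "claw": 0.2},
])

```text
time_s: 9.9
ee_pos: [0.569, -0.1141, 0.1125]
ee_rot: [[0.1, 0.995, -0.0], [0.995, -0.1, -0.0], [-0.0, -0.0, -1.0]]
ft_force: [-1.2, 0.4, -0.1]
grip_width: 0.017
gripper_force: 0.3
```

Emit:
carry_out([
  {"angular": [0, 0, 0], "slide": [0, -0.07, 0], "claw": 0.25},
  {"angular": [0, 0, 0], "slide": [0, 0, -0.5], "claw": 0.35},
  {"angular": [0, 0, 0], "slide": [0, 0, -0.9], "claw": 0.35},
  {"angular": [0, 0, 0], "slide": [0, 0, -0.9], "claw": 0.35},
  {"angular": [0, 0, 0], "slide": [0, 0, -0.9], "claw": 0.35},
  {"angular": [0, 0, 0], "slide": [0, 0, -0.7], "claw": 0.35},
  {"angular": [0, 0, 0.67], "slide": [0, 0, 0], "claw": 0.35},
  {"angular": [0, 0, 0], "slide": [0.7, -0.05, 0], "claw": 0.35},
  {"angular": [0, 0, 0], "slide": [0.7, -0.05, 0], "claw": 0.35},
  {"angular": [0, 0, 0], "slide": [0.7, -0.05, 0], "claw": 0.35},
  {"angular": [0, 0, 0], "slide": [0.7, -0.05, 0], "claw": 0.35},
])

```text
time_s: 10.82
ee_pos: [0.5749, -0.0292, 0.2297]
ee_rot: [[0.172, 0.985, 0.0], [0.985, -0.172, 0.0], [0.0, 0.0, -1.0]]
ft_force: [0.6, -0.6, -0.4]
grip_width: 0.0299
gripper_force: 0.0
```

Emit:
carry_out([
  {"angular": [0, 0, 1], "slide": [0, 0, 0], "claw": 0.35},
  {"angular": [0, 0, 1], "slide": [0, 0, 0], "claw": 0.35},
  {"angular": [0, 0, 1], "slide": [0, 0, 0], "claw": 0.35},
  {"angular": [0, 0, 1], "slide": [0, 0, 0], "claw": 0.35},
  {"angular": [0, 0, 1], "slide": [0, 0, 0], "claw": 0.35},
  {"angular": [0, 0, 1], "slide": [0, 0, 0], "claw": 0.35},
  {"angular": [0, 0, 1], "slide": [0, 0, 0], "claw": 0.35},
  {"angular": [0, 0, 1], "slide": [0, 0, 0], "claw": 0.35},
  {"angular": [0, 0, 1], "slide": [0, 0, 0], "claw": 0.35},
  {"angular": [0, 0, 1], "slide": [0, 0, 0], "claw": 0.35},
  {"angular": [0, 0, 1], "slide": [0, 0, 0], "claw": 0.35},
  {"angular": [0, 0, 1], "slide": [0, 0, 0], "claw": 0.35},
  {"angular": [0, 0, 1], "slide": [0, 0, 0], "claw": 0.35},
  {"angular": [0, 0, 1], "slide": [0, 0, 0], "claw": 0.35},
  {"angular": [0, 0, 0], "slide": [0, 0, 0], "claw": 0.35},
  {"angular": [0, 0, 0], "slide": [0, 0, 0], "claw": 0.35},
])

```text
time_s: 12.15
ee_pos: [0.575, -0.0301, 0.2297]
ee_rot: [[0.998, -0.064, 0.0], [-0.064, -0.998, -0.0], [0.0, 0.0, -1.0]]
ft_force: [0.4, 0.1, 0.4]
grip_width: 0.0297
gripper_force: 0.0
```

Run:
```python
from h import *
s=status.observe(); print(s["time_s"],np.round(s["ee_pos"],4),np.round(s["ee_rot"],3).tolist(),s["ft_force"],s["joint_positions"])
im=viewer.camera("wrist"); cv2.imwrite("pics/w4.png",im)
i=viewer.camera_info("wrist")
for p in [(.5785,-.03,.147),(.5785,-.03,.103),(.5785+.04*np.cos(1.07),-.03+.04*np.sin(1.07),.103),(.4945,-.0116,.117)]: print(np.round(px(i,p)))
```

```text
12.15 [ 0.575  -0.0301  0.2297] [[0.998, -0.064, 0.0], [-0.064, -0.998, -0.0], [0.0, 0.0, -1.0]] [0.38297953 0.05669303 0.37906138] [-9.65265425e-02 -9.30042252e-02  1.69053651e+00 -1.19347269e-05
  1.54397909e+00  1.53820799e+00]
[318. 214.]
[317. 194.]
[267. 172.]
[300. 304.]
```

View pics/w4.png

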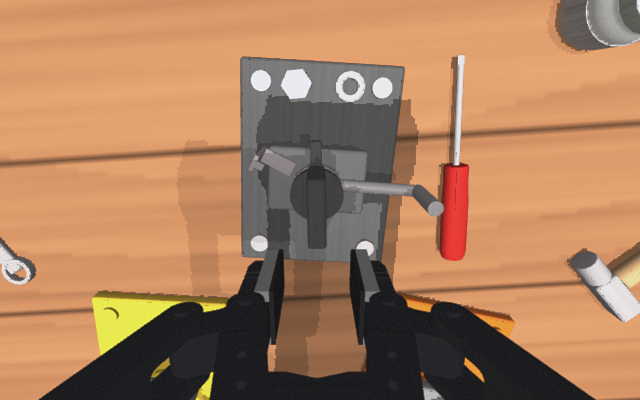

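Bar at (317,210), lined up with the tool; lever now to the right; flag head near (258,160). I'll zoom on the flag to fix its bearing.

Run:
```python
from h import *
im=cv2.imread("pics/w4.png"); a=im[130:260,235:365]
cv2.imwrite("pics/w4c.png",cv2.resize(cv2.convertScaleAbs(a,alpha=1.6),None,fx=4.6,fy=4.6,interpolation=cv2.INTER_CUBIC))
i=viewer.camera_info("wrist")
for z in(.06,.103):
  for u,v in[(258,160),(292,168),(270,158)]:
    d=at(i,u,v,z)-[.5785,-.03,0]; print(z,u,v,np.hypot(d[0],d[1]).round(4),np.arctan2(d[1],d[0]).round(3))
```

```text
0.06 258 160 0.0527 1.175
0.06 292 168 0.0237 1.054
0.06 270 158 0.0439 1.062
0.103 258 160 0.0496 0.97
0.103 292 168 0.0268 0.689
0.103 270 158 0.0433 0.838
```

View pics/w4c.png

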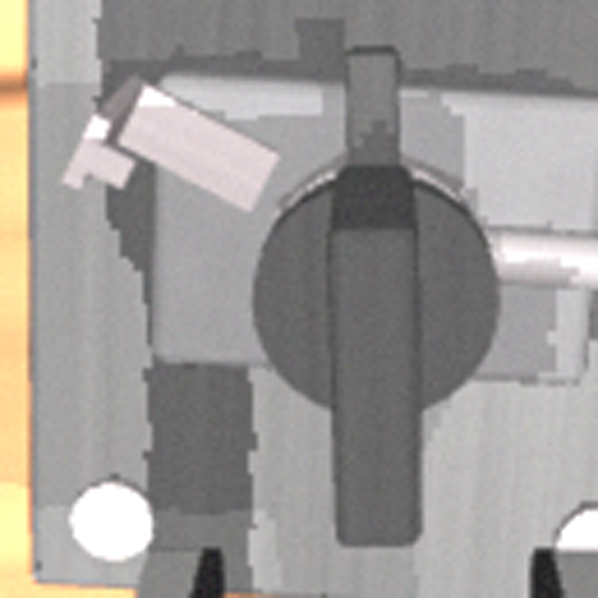

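Run:
```python
from h import *
i=viewer.camera_info("wrist")
for z,u,v in[(.062,265,180),(.062,200,147),(.062,145,118),(.103,65,185),(.103,97,165),(.103,130,175),(.103,125,188),(.103,100,120),(.103,373,50),(.103,376,296),(.147,376,388)]:
    p=at(i,u/4.6+235,v/4.6+130,z);d=p-[.5785,-.03,0]; print(z,u,v,p.round(4),np.hypot(d[0],d[1]).round(4),np.arctan2(d[1],d[0]).round(3))
```

```text
0.062 265 180 [ 0.5896 -0.01    0.062 ] 0.0229 1.064
0.062 200 147 [0.5965 0.0013 0.062 ] 0.0361 1.05
0.062 145 118 [0.6024 0.0108 0.062 ] 0.0473 1.041
0.103 65 185 [0.5995 0.0181 0.103 ] 0.0525 1.16
0.103 97 165 [0.6024 0.0128 0.103 ] 0.049 1.062
0.103 130 175 [0.6004 0.0078 0.103 ] 0.0437 1.044
0.103 125 188 [0.5984 0.0088 0.103 ] 0.0436 1.096
0.103 100 120 [0.6094 0.0115 0.103 ] 0.0517 0.931
0.103 373 50 [ 0.6176 -0.0316  0.103 ] 0.0391 -0.04
0.103 376 296 [ 0.5783 -0.0296  0.103 ] 0.0005 2.091
0.147 376 388 [ 0.5783 -0.0295  0.147 ] 0.0006 1.996
```

Flag bearing ≈ 1.05 rad, axis (0.5783,-0.0297). Gripping the knob.

Emit:
carry_out([
  {"angular": [0, 0, 0], "slide": [0.06, 0, 0.4], "claw": 0.35},
  {"angular": [0, 0, 0], "slide": [0.05, -0.02, 0.8], "claw": 0.35},
  {"angular": [0, 0, 0], "slide": [0, 0, 0.8], "claw": 0.35},
  {"angular": [0, 0, 0], "slide": [0, 0, 0.7], "claw": 0.35},
  {"angular": [0, 0, 0], "slide": [0, 0, 0.45], "claw": 0.35},
  {"angular": [0, 0, 0], "slide": [0, 0, 0], "claw": 0.35},
  {"angular": [0, 0, 0], "slide": [0, 0, 0], "claw": 0},
  {"angular": [0, 0, 0], "slide": [0, 0, 0], "claw": 0},
  {"angular": [0, 0, 0], "slide": [0, 0, 0], "claw": 0},
  {"angular": [0, 0, 0], "slide": [0, 0, 0], "claw": 0},
], squeeze=30)

```text
time_s: 13.03
ee_pos: [0.5788, -0.0298, 0.136]
ee_rot: [[0.998, -0.066, 0.001], [-0.066, -0.998, -0.0], [0.001, 0.0, -1.0]]
ft_force: [-1.0, -1.3, -2.7]
grip_width: 0.0121
gripper_force: 33.7
```

Emit:
carry_out([
  {"angular": [0, 0, -0.66], "slide": [0, 0, -0.006], "claw": 0},
  {"angular": [0, 0, -0.66], "slide": [0, 0, -0.006], "claw": 0},
  {"angular": [0, 0, -0.66], "slide": [0, 0, -0.006], "claw": 0},
  {"angular": [0, 0, -0.66], "slide": [0, 0, -0.006], "claw": 0},
  {"angular": [0, 0, 0], "slide": [0, 0, 0], "claw": 0},
])

```text
time_s: 13.45
ee_pos: [0.5788, -0.0297, 0.1367]
ee_rot: [[0.977, 0.212, 0.001], [0.212, -0.977, -0.0], [0.001, 0.0, -1.0]]
ft_force: [-0.9, -0.1, -0.5]
grip_width: 0.0113
gripper_force: 34.2
```

Emit:
carry_out([
  {"angular": [0, 0, -0.66], "slide": [0, 0, -0.006], "claw": 0},
  {"angular": [0, 0, -0.66], "slide": [0, 0, -0.006], "claw": 0},
  {"angular": [0, 0, -0.67], "slide": [0, 0, -0.006], "claw": 0},
  {"angular": [0, 0, -0.67], "slide": [0, 0, -0.006], "claw": 0},
  {"angular": [0, 0, -0.67], "slide": [0, 0, -0.006], "claw": 0},
  {"angular": [0, 0, -0.67], "slide": [0, 0, -0.006], "claw": 0},
  {"angular": [0, 0, -0.67], "slide": [0, 0, -0.006], "claw": 0},
  {"angular": [0, 0, -0.67], "slide": [0, 0, -0.006], "claw": 0},
  {"angular": [0, 0, -0.67], "slide": [0, 0, -0.006], "claw": 0},
  {"angular": [0, 0, -0.67], "slide": [0, 0, -0.006], "claw": 0},
  {"angular": [0, 0, -0.67], "slide": [0, 0, -0.006], "claw": 0},
  {"angular": [0, 0, -0.67], "slide": [0, 0, -0.006], "claw": 0},
  {"angular": [0, 0, 0], "slide": [0, 0, 0], "claw": 0},
  {"angular": [0, 0, 0], "slide": [0, 0, 0], "claw": 0},
  {"angular": [0, 0, 0], "slide": [0, 0, 0], "claw": 0},
])

```text
time_s: 14.7
ee_pos: [0.5788, -0.0295, 0.1388]
ee_rot: [[0.501, 0.866, 0.001], [0.866, -0.501, 0.0], [0.001, 0.001, -1.0]]
ft_force: [-3.6, 3.2, 6.4]
grip_width: 0.0117
gripper_force: 35.0
```

Emit:
carry_out([
  {"angular": [0, 0, 0], "slide": [0, 0, 0], "claw": 0.4},
  {"angular": [0, 0, 0], "slide": [0, 0, 0], "claw": 0.4},
  {"angular": [0, 0, 0], "slide": [0, 0, 0], "claw": 0.4},
  {"angular": [0, 0, 0], "slide": [0, 0, -0.7], "claw": 0.4},
  {"angular": [0, 0, 0], "slide": [0, 0, -0.9], "claw": 0.4},
  {"angular": [0, 0, 0], "slide": [0, 0, -0.9], "claw": 0.4},
  {"angular": [0, 0, 0], "slide": [0, 0, -0.6], "claw": 0.4},
  {"angular": [0, 0, 0], "slide": [0, 0, 0], "claw": 0.4},
])

```text
time_s: 15.37
ee_pos: [0.5797, -0.0299, 0.2355]
ee_rot: [[0.498, 0.867, 0.006], [0.867, -0.498, -0.001], [0.002, 0.005, -1.0]]
ft_force: [1.0, -0.6, 0.7]
grip_width: 0.0344
gripper_force: 0.0
```

Run:
```python
from h import *
s=status.observe(); print(s["time_s"],np.round(s["ee_pos"],4),np.round(s["ee_rot"],3).tolist())
im=viewer.camera("wrist"); i=viewer.camera_info("wrist"); u,v=map(int,px(i,(.59,-.03,.1))); print(u,v)
x0,y0=max(u-75,0),max(v-75,0); print(x0,y0)
cv2.imwrite("pics/w5c.png",cv2.resize(cv2.convertScaleAbs(im[y0:y0+145,x0:x0+190],alpha=1.5),None,fx=4,fy=4,interpolation=cv2.INTER_CUBIC))
```

```text
15.3667 [ 0.5797 -0.0299  0.2355] [[0.498, 0.867, 0.006], [0.867, -0.498, -0.001], [0.002, 0.005, -1.0]]
329 190
254 115
```

View pics/w5c.png

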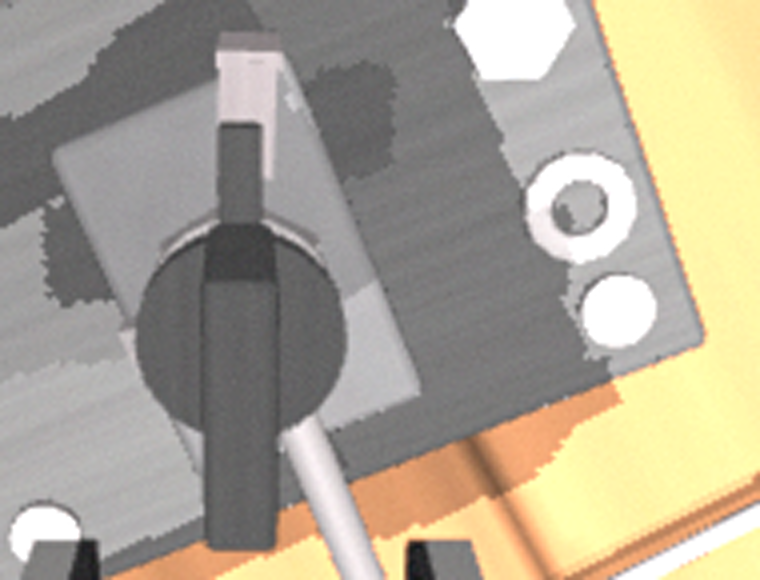

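The pointer tip (crop (240,122)) stands at the flag strip (crop x≈248), about 1.5 mm off, well inside the tolerance. Next, back to the lever.

Emit:
carry_out([
  {"angular": [0, 0, -0.94], "slide": [0, 0, 0], "claw": 0.35},
  {"angular": [0, 0, -0.94], "slide": [0, 0, 0], "claw": 0.35},
  {"angular": [0, 0, -0.94], "slide": [0, 0, 0], "claw": 0.35},
  {"angular": [0, 0, -0.94], "slide": [0, 0, 0], "claw": 0.35},
  {"angular": [0, 0, 0], "slide": [-0.6, 0, 0], "claw": 0.35},
  {"angular": [0, 0, 0], "slide": [-0.8, 0, 0], "claw": 0.35},
  {"angular": [0, 0, 0], "slide": [-0.8, 0, 0], "claw": 0.35},
  {"angular": [0, 0, 0], "slide": [-0.63, -0.05, 0], "claw": 0.35},
  {"angular": [0, 0, 0], "slide": [0, 0, 0.7], "claw": 0.35},
  {"angular": [0, 0, 0], "slide": [0, 0, 0.8], "claw": 0.35},
  {"angular": [0, 0, 0], "slide": [0, 0, 0.8], "claw": 0.35},
  {"angular": [0, 0, 0], "slide": [0, 0, 0], "claw": 0.35},
  {"angular": [0, 0, 0], "slide": [0, 0, 0], "claw": 0.35},
])

```text
time_s: 16.5
ee_pos: [0.5657, -0.1136, 0.1606]
ee_rot: [[0.127, 0.992, -0.003], [0.992, -0.127, 0.001], [0.0, -0.003, -1.0]]
ft_force: [0.7, 0.3, 0.9]
grip_width: 0.0301
gripper_force: 0.0
```

Run:
```python
from h import *
s=status.observe(); print(s["time_s"],np.round(s["ee_pos"],4),np.round(s["ee_rot"],3).tolist())
f=[]
im=viewer.camera("wrist"); i=viewer.camera_info("wrist"); print("pred",px(i,(.567,-.114,.117)), "tcp",px(i,np.array(s["ee_pos"])-[0,0,s["ee_pos"][2]-.117]))
for t in["lever_post","lever_nut"]:
    for r in finder.trace("wrist",t):
        y,x=np.nonzero(r["pixels"]); k=y>y.max()-8; print(t,round(r["confidence"],2),r["rect"],"bottom",x[k].mean())
        f.append(status.observe()["ft_force"])
print(np.mean(f,0))
```

```text
16.5 [ 0.5657 -0.1136  0.1606] [[0.127, 0.992, -0.003], [0.992, -0.127, 0.001], [0.0, -0.003, -1.0]]
pred (np.float64(318.69388078024633), np.float64(247.02133827324832)) tcp (np.float64(316.059389023887), np.float64(246.66318974920648))
lever_post 0.78 [302.5, 117.5, 330.3, 255.7] bottom 317.7014925373134
lever_post 0.2 [464.1, 315.4, 539.2, 381.8] bottom 479.25
lever_nut 0.6 [304.6, 115.4, 329.9, 257.4] bottom 317.72
[ 0.32980227 -0.01326365  0.46952829]
```

Emit:
carry_out([
  {"angular": [0, 0, 0], "slide": [0, 0, 0.6], "claw": 0.35},
  {"angular": [0, 0, 0], "slide": [0, 0, 0.6], "claw": 0.35},
  {"angular": [0, 0, 0], "slide": [0, 0, 0.4], "claw": 0.35},
  {"angular": [0, 0, 0], "slide": [0, 0, 0], "claw": 0.2},
  {"angular": [0, 0, 0], "slide": [0, 0, 0], "claw": 0.2},
  {"angular": [0, 0, 0], "slide": [0, 0, 0], "claw": 0.2},
])

```text
time_s: 17.15
ee_pos: [0.5669, -0.1138, 0.1154]
ee_rot: [[0.126, 0.992, 0.001], [0.992, -0.126, -0.0], [-0.0, 0.001, -1.0]]
ft_force: [-0.0, -0.6, 0.5]
grip_width: 0.0168
gripper_force: 0.0
```

```bash
cat > force.py <<'E'
from h import *
f=[]
for k in range(8): viewer.camera("wrist"); f.append(status.observe()["ft_force"])
s=status.observe(); R=np.array(s["ee_rot"]); m=np.mean(f,0)
print(s["time_s"],np.round(s["ee_pos"],4),"heading",np.arctan2(R[1,0],R[0,0]).round(3),"F world",m.round(2),"tool xyz",(R.T@m).round(2),"+-",np.std(f,0).max().round(2),"grip",s["gripper_force"])
d=np.array(s["ee_pos"])[:2]-[.5783,-.0297]; print("r",np.hypot(*d).round(4),"bearing+pi",np.arctan2(-d[1],-d[0]).round(3))
E
python3 force.py
```

```text
17.55 [ 0.5664 -0.1138  0.1142] heading 1.444 F world [-0.1  -0.04 -0.37] tool xyz [-0.05 -0.1   0.37] +- 0.87 grip 0.0
r 0.0849 bearing+pi 1.43
```

Emit:
carry_out([
  {"angular": [0, 0, 0.5], "slide": [0.004, -0.148, 0], "claw": 0.2},
  {"angular": [0, 0, 0.5], "slide": [0.004, -0.148, 0], "claw": 0.2},
  {"angular": [0, 0, 0.5], "slide": [0.004, -0.148, 0], "claw": 0.2},
  {"angular": [0, 0, 0.5], "slide": [0.004, -0.148, 0], "claw": 0.2},
  {"angular": [0, 0, 0.5], "slide": [0.004, -0.148, 0], "claw": 0.2},
  {"angular": [0, 0, 0.5], "slide": [0.004, -0.148, 0], "claw": 0.2},
  {"angular": [0, 0, 0.5], "slide": [0.004, -0.148, 0], "claw": 0.2},
  {"angular": [0, 0, 0.5], "slide": [0.004, -0.148, 0], "claw": 0.2},
  {"angular": [0, 0, 0.5], "slide": [0.004, -0.148, 0], "claw": 0.2},
  {"angular": [0, 0, 0.5], "slide": [0.004, -0.148, 0], "claw": 0.2},
])

```text
time_s: 18.38
ee_pos: [0.5257, -0.0971, 0.1143]
ee_rot: [[0.608, 0.794, 0.001], [0.794, -0.608, -0.0], [0.0, 0.001, -1.0]]
ft_force: [1.3, -1.2, 0.1]
grip_width: 0.017
gripper_force: 0.5
```

```bash
python3 force.py
```

```text
18.7833 [ 0.5258 -0.0972  0.1139] heading 0.921 F world [-0.09  0.14 -0.12] tool xyz [ 0.06 -0.16  0.12] +- 0.61 grip 0.0
r 0.0855 bearing+pi 0.91
```

Emit:
carry_out([
  {"angular": [0, 0, 0.5], "slide": [0.004, -0.148, 0], "claw": 0.2},
  {"angular": [0, 0, 0.5], "slide": [0.004, -0.148, 0], "claw": 0.2},
  {"angular": [0, 0, 0.5], "slide": [0.004, -0.148, 0], "claw": 0.2},
  {"angular": [0, 0, 0.5], "slide": [0.004, -0.148, 0], "claw": 0.2},
  {"angular": [0, 0, 0.5], "slide": [0.004, -0.148, 0], "claw": 0.2},
  {"angular": [0, 0, 0.5], "slide": [0.004, -0.148, 0], "claw": 0.2},
])

```text
time_s: 19.28
ee_pos: [0.5074, -0.0779, 0.1141]
ee_rot: [[0.823, 0.568, 0.0], [0.568, -0.823, -0.0], [0.0, 0.0, -1.0]]
ft_force: [1.1, -0.1, 0.5]
grip_width: 0.0167
gripper_force: 0.5
```

```bash
python3 force.py
```

```text
19.6833 [ 0.5075 -0.078   0.1139] heading 0.607 F world [-0.14 -0.06 -0.06] tool xyz [-0.15 -0.03  0.06] +- 0.63 grip 0.0
r 0.0857 bearing+pi 0.599
```

Emit:
carry_out([
  {"angular": [0, 0, 0.5], "slide": [0.004, -0.148, 0], "claw": 0.2},
  {"angular": [0, 0, 0.5], "slide": [0.004, -0.148, 0], "claw": 0.2},
  {"angular": [0, 0, 0.5], "slide": [0.004, -0.148, 0], "claw": 0.2},
  {"angular": [0, 0, 0.5], "slide": [0.004, -0.148, 0], "claw": 0.2},
])

```text
time_s: 20.02
ee_pos: [0.4989, -0.0624, 0.1141]
ee_rot: [[0.923, 0.385, 0.0], [0.385, -0.923, -0.0], [0.0, 0.0, -1.0]]
ft_force: [0.9, -1.0, 0.8]
grip_width: 0.0171
gripper_force: 0.5
```

Emit:
carry_out([
  {"angular": [0, 0, 0.5], "slide": [0.004, -0.148, 0], "claw": 0.2},
  {"angular": [0, 0, 0.5], "slide": [0.004, -0.148, 0], "claw": 0.2},
])

```text
time_s: 20.18
ee_pos: [0.4959, -0.054, 0.1141]
ee_rot: [[0.958, 0.286, 0.0], [0.286, -0.958, -0.0], [0.0, 0.0, -1.0]]
ft_force: [-0.3, -0.3, 0.6]
grip_width: 0.0174
gripper_force: 0.5
```

Emit:
carry_out([
  {"angular": [0, 0, 0.5], "slide": [0.004, -0.148, 0], "claw": 0.2},
  {"angular": [0, 0, 0.5], "slide": [0.004, -0.148, 0], "claw": 0.2},
])

```text
time_s: 20.35
ee_pos: [0.4938, -0.0454, 0.1141]
ee_rot: [[0.983, 0.184, 0.0], [0.184, -0.983, -0.0], [0.0, 0.0, -1.0]]
ft_force: [-0.6, -2.1, -0.1]
grip_width: 0.017
gripper_force: 0.5
```

Emit:
carry_out([
  {"angular": [0, 0, 0.5], "slide": [0.004, -0.148, 0], "claw": 0.2},
  {"angular": [0, 0, 0.5], "slide": [0.004, -0.148, 0], "claw": 0.2},
])

```text
time_s: 20.52
ee_pos: [0.4927, -0.0366, 0.1141]
ee_rot: [[0.997, 0.08, 0.0], [0.08, -0.997, -0.0], [0.0, 0.0, -1.0]]
ft_force: [0.4, -1.2, 1.2]
grip_width: 0.017
gripper_force: 0.8
```

Emit:
carry_out([
  {"angular": [0, 0, 0.5], "slide": [0.004, -0.148, 0], "claw": 0.2},
  {"angular": [0, 0, 0.5], "slide": [0.004, -0.148, 0], "claw": 0.2},
])

```text
time_s: 20.68
ee_pos: [0.4924, -0.0277, 0.1141]
ee_rot: [[1.0, -0.024, 0.0], [-0.024, -1.0, -0.0], [0.0, 0.0, -1.0]]
ft_force: [-0.6, -2.3, 0.7]
grip_width: 0.0171
gripper_force: 1.1
```

Emit:
carry_out([
  {"angular": [0, 0, 0.5], "slide": [0.004, -0.148, 0], "claw": 0.2},
  {"angular": [0, 0, 0.5], "slide": [0.004, -0.148, 0], "claw": 0.2},
])

```text
time_s: 20.85
ee_pos: [0.4932, -0.0189, 0.1142]
ee_rot: [[0.992, -0.129, 0.0], [-0.129, -0.992, -0.001], [0.0, 0.001, -1.0]]
ft_force: [-1.1, -3.5, 2.4]
grip_width: 0.0169
gripper_force: 1.3
```

```bash
python3 force.py
```

```text
21.25 [ 0.493  -0.019   0.1139] heading -0.126 F world [-0.06 -0.32 -0.03] tool xyz [-0.02  0.33  0.03] +- 0.84 grip 0.0
r 0.086 bearing+pi -0.125
```

Emit:
carry_out([
  {"angular": [0, 0, 0.5], "slide": [0.004, -0.148, 0], "claw": 0.2},
  {"angular": [0, 0, 0.5], "slide": [0.004, -0.148, 0], "claw": 0.2},
])

```text
time_s: 21.42
ee_pos: [0.4946, -0.0105, 0.114]
ee_rot: [[0.973, -0.232, -0.0], [-0.232, -0.973, -0.001], [0.0, 0.001, -1.0]]
ft_force: [-0.2, -2.8, 0.9]
grip_width: 0.0172
gripper_force: 1.6
```

Emit:
carry_out([
  {"angular": [0, 0, 0.5], "slide": [0.004, -0.148, 0], "claw": 0.2},
])

```text
time_s: 21.5
ee_pos: [0.4957, -0.0061, 0.1141]
ee_rot: [[0.959, -0.282, -0.0], [-0.282, -0.959, -0.001], [0.0, 0.001, -1.0]]
ft_force: [-0.6, -4.0, 0.8]
grip_width: 0.0167
gripper_force: 1.8
```

```bash
python3 force.py
```

```text
21.9 [ 0.4957 -0.0059  0.1139] heading -0.283 F world [-0.18 -0.63  0.17] tool xyz [ 0.    0.66 -0.17] +- 1.06 grip 0.0
r 0.086 bearing+pi -0.281
```

Emit:
carry_out([
  {"angular": [0, 0, 0.25], "slide": [0.001, -0.074, 0], "claw": 0.2},
  {"angular": [0, 0, 0.25], "slide": [0.001, -0.074, 0], "claw": 0.2},
])

```text
time_s: 22.07
ee_pos: [0.497, -0.0019, 0.114]
ee_rot: [[0.944, -0.331, -0.0], [-0.331, -0.944, -0.001], [0.0, 0.001, -1.0]]
ft_force: [-0.5, -2.9, 0.3]
grip_width: 0.0169
gripper_force: 1.9
```

Emit:
carry_out([
  {"angular": [0, 0, 0.25], "slide": [0.001, -0.074, 0], "claw": 0.2},
])

```text
time_s: 22.15
ee_pos: [0.4978, 0.0002, 0.114]
ee_rot: [[0.935, -0.355, -0.0], [-0.355, -0.935, -0.001], [0.0, 0.001, -1.0]]
ft_force: [-1.7, -3.9, 1.8]
grip_width: 0.0173
gripper_force: 2.0
```

Emit:
carry_out([
  {"angular": [0, 0, 0.25], "slide": [0.001, -0.074, 0], "claw": 0.2},
])

```text
time_s: 22.23
ee_pos: [0.4986, 0.0023, 0.114]
ee_rot: [[0.925, -0.38, -0.0], [-0.38, -0.925, -0.001], [0.0, 0.001, -1.0]]
ft_force: [-1.2, -3.8, 2.3]
grip_width: 0.0172
gripper_force: 2.0
```

Emit:
carry_out([
  {"angular": [0, 0, 0.25], "slide": [0.001, -0.074, 0], "claw": 0.2},
])

```text
time_s: 22.32
ee_pos: [0.4994, 0.0043, 0.114]
ee_rot: [[0.915, -0.404, -0.0], [-0.404, -0.915, -0.001], [0.0, 0.001, -1.0]]
ft_force: [-2.7, -3.7, 2.2]
grip_width: 0.0174
gripper_force: 2.1
```

Emit:
carry_out([
  {"angular": [0, 0, 0.25], "slide": [0.001, -0.074, 0], "claw": 0.2},
])

```text
time_s: 22.4
ee_pos: [0.5004, 0.0063, 0.1141]
ee_rot: [[0.904, -0.428, -0.0], [-0.428, -0.904, -0.001], [0.0, 0.001, -1.0]]
ft_force: [-2.0, -3.4, 1.4]
grip_width: 0.0165
gripper_force: 2.2
```

Emit:
carry_out([
  {"angular": [0, 0, 0.25], "slide": [0.001, -0.074, 0], "claw": 0.2},
])

```text
time_s: 22.48
ee_pos: [0.5013, 0.0083, 0.1141]
ee_rot: [[0.892, -0.451, -0.0], [-0.451, -0.892, -0.001], [0.0, 0.001, -1.0]]
ft_force: [-2.9, -3.9, 2.7]
grip_width: 0.0169
gripper_force: 2.3
```

Emit:
carry_out([
  {"angular": [0, 0, 0.25], "slide": [0.001, -0.074, 0], "claw": 0.2},
])

```text
time_s: 22.57
ee_pos: [0.5023, 0.0103, 0.1141]
ee_rot: [[0.88, -0.474, -0.0], [-0.474, -0.88, -0.001], [0.0, 0.001, -1.0]]
ft_force: [-3.7, -4.8, 3.3]
grip_width: 0.0169
gripper_force: 2.3
```

Emit:
carry_out([
  {"angular": [0, 0, 0.25], "slide": [0.001, -0.074, 0], "claw": 0.2},
])

```text
time_s: 22.65
ee_pos: [0.5034, 0.0122, 0.1141]
ee_rot: [[0.868, -0.497, -0.0], [-0.497, -0.868, -0.001], [0.0, 0.001, -1.0]]
ft_force: [-4.3, -4.4, 2.8]
grip_width: 0.0173
gripper_force: 2.4
```

Emit:
carry_out([
  {"angular": [0, 0, 0.25], "slide": [0.001, -0.074, 0], "claw": 0.2},
])

```text
time_s: 22.73
ee_pos: [0.5045, 0.0141, 0.1141]
ee_rot: [[0.854, -0.52, -0.0], [-0.52, -0.854, -0.001], [0.0, 0.001, -1.0]]
ft_force: [-3.1, -4.5, 3.2]
grip_width: 0.0171
gripper_force: 2.5
```

Emit:
carry_out([
  {"angular": [0, 0, 0.25], "slide": [0.001, -0.074, 0], "claw": 0.2},
])

```text
time_s: 22.82
ee_pos: [0.5057, 0.016, 0.1141]
ee_rot: [[0.84, -0.542, -0.0], [-0.542, -0.84, -0.001], [0.0, 0.001, -1.0]]
ft_force: [-4.2, -3.2, 2.9]
grip_width: 0.0168
gripper_force: 2.6
```

Emit:
carry_out([
  {"angular": [0, 0, 0.25], "slide": [0.001, -0.074, 0], "claw": 0.2},
])

```text
time_s: 22.9
ee_pos: [0.5069, 0.0179, 0.1142]
ee_rot: [[0.826, -0.564, -0.0], [-0.564, -0.826, -0.001], [0.0, 0.001, -1.0]]
ft_force: [-3.1, -4.0, 4.6]
grip_width: 0.0171
gripper_force: 2.6
```

Emit:
carry_out([
  {"angular": [0, 0, 0.25], "slide": [0.001, -0.074, 0], "claw": 0.2},
])

```text
time_s: 22.98
ee_pos: [0.5082, 0.0197, 0.1141]
ee_rot: [[0.811, -0.585, -0.0], [-0.585, -0.811, -0.001], [0.0, 0.001, -1.0]]
ft_force: [-3.8, -4.7, 3.6]
grip_width: 0.017
gripper_force: 2.7
```

Emit:
carry_out([
  {"angular": [0, 0, 0.25], "slide": [0.001, -0.074, 0], "claw": 0.2},
])

```text
time_s: 23.07
ee_pos: [0.5095, 0.0214, 0.1141]
ee_rot: [[0.795, -0.606, -0.001], [-0.606, -0.795, -0.001], [0.0, 0.001, -1.0]]
ft_force: [-4.7, -3.5, 3.9]
grip_width: 0.0171
gripper_force: 2.7
```

Emit:
carry_out([
  {"angular": [0, 0, 0.25], "slide": [0.001, -0.074, 0], "claw": 0.2},
])

```text
time_s: 23.15
ee_pos: [0.5109, 0.0232, 0.1141]
ee_rot: [[0.779, -0.627, -0.001], [-0.627, -0.779, -0.001], [-0.0, 0.001, -1.0]]
ft_force: [-3.6, -4.3, 3.1]
grip_width: 0.0172
gripper_force: 2.8
```

Emit:
carry_out([
  {"angular": [0, 0, 0.25], "slide": [0.001, -0.074, 0], "claw": 0.2},
])

```text
time_s: 23.23
ee_pos: [0.5123, 0.0249, 0.1141]
ee_rot: [[0.763, -0.647, -0.001], [-0.647, -0.763, -0.001], [0.0, 0.001, -1.0]]
ft_force: [-2.5, -4.5, 4.0]
grip_width: 0.017
gripper_force: 2.9
```

Emit:
carry_out([
  {"angular": [0, 0, 0.25], "slide": [0.001, -0.074, 0], "claw": 0.2},
])

```text
time_s: 23.32
ee_pos: [0.5137, 0.0266, 0.1141]
ee_rot: [[0.745, -0.667, -0.001], [-0.667, -0.745, -0.001], [0.0, 0.001, -1.0]]
ft_force: [-3.2, -4.7, 3.8]
grip_width: 0.0173
gripper_force: 2.9
```

Emit:
carry_out([
  {"angular": [0, 0, 0.25], "slide": [0.001, -0.074, 0], "claw": 0.2},
])

```text
time_s: 23.4
ee_pos: [0.5152, 0.0282, 0.1141]
ee_rot: [[0.728, -0.686, -0.001], [-0.686, -0.728, -0.001], [-0.0, 0.001, -1.0]]
ft_force: [-3.8, -3.0, 4.5]
grip_width: 0.0176
gripper_force: 3.0
```

Emit:
carry_out([
  {"angular": [0, 0, 0], "slide": [0, 0, 0], "claw": 0.2},
  {"angular": [0, 0, 0], "slide": [0, 0.08, 0], "claw": 0.2},
  {"angular": [0, 0, 0], "slide": [0, 0, 0], "claw": 0.35},
  {"angular": [0, 0, 0], "slide": [0, 0, 0], "claw": 0.35},
  {"angular": [0, 0, 0], "slide": [0, 0, -0.5], "claw": 0.35},
  {"angular": [0, 0, 0], "slide": [0, 0, -0.9], "claw": 0.35},
  {"angular": [0, 0, 0], "slide": [0, 0, -0.9], "claw": 0.35},
  {"angular": [0, 0, 0], "slide": [0, 0, -0.9], "claw": 0.35},
  {"angular": [0, 0, 0], "slide": [0, 0, -0.6], "claw": 0.35},
  {"angular": [0, 0, 0], "slide": [0, 0, 0], "claw": 0.35},
  {"angular": [0, 0, 0], "slide": [0, 0, 0], "claw": 0.35},
])

```text
time_s: 24.32
ee_pos: [0.514, 0.0268, 0.2287]
ee_rot: [[0.728, -0.685, 0.002], [-0.685, -0.728, 0.0], [0.001, -0.001, -1.0]]
ft_force: [-0.2, -0.0, -0.8]
grip_width: 0.03
gripper_force: 0.0
```

Run:
```python
from h import *
s=status.observe(); print(s["time_s"],np.round(s["ee_pos"],4),np.round(s["ft_force"],1))
im=viewer.camera("wrist"); i=viewer.camera_info("wrist")
for t in["lever_post","pointer","knob_grip"]:
    for r in finder.trace("wrist",t)[:3]:
        m=r["pixels"]; y,x=np.nonzero(m); c=np.cov(x,y); w,V=np.linalg.eigh(c)
        print(t,round(r["confidence"],2),np.round(r["rect"]),len(x))
# knob heading: rectified top view at z=.15, dark bar
mm=[(a,at(i,0,0,.15)) for a in[0]]
A,B=np.meshgrid(np.arange(.635,.52,-.0005),np.arange(.03,-.09,-.0005),indexing='ij')
def rect(z):
    U=np.zeros(A.shape,np.float32);W=U.copy()
    for k in np.ndindex(A.shape): U[k],W[k]=px(i,(A[k],B[k],z))
    return cv2.remap(im,U,W,1)
np.save("im5.npy",im)
for z in(.15,.106):
    cv2.imwrite(f"pics/r{int(z*1000)}.png",rect(z))
g=cv2.cvtColor(rect(.15),cv2.COLOR_BGR2GRAY)
e=cv2.HoughLinesP(cv2.Canny(g,40,100),1,np.pi/360,18,minLineLength=40,maxLineGap=6)
for l in ([] if e is None else e.reshape(-1,4)):
    p=np.array([A[0,0]-l[1]*.0005,B[0,0]-l[0]*.0005]);q=np.array([A[0,0]-l[3]*.0005,B[0,0]-l[2]*.0005])
    d=q-p; a=np.arctan2(d[1],d[0])%np.pi; n=np.array([-np.sin(a),np.cos(a)]); print("ang",a.round(3),"off mm",(1e3*n@(p-[.5783,-.0297])).round(1),"len",np.hypot(*d).round(3))
```

```text
24.3167 [0.514  0.0268 0.2287] [-0.2 -0.  -0.8]
lever_post 0.95 [598. 197. 636. 236.] 381
lever_post 0.72 [308. 112. 330. 213.] 1352
lever_post 0.36 [221.   0. 254.  37.] 843
pointer 0.75 [622. 188. 640. 258.] 734
pointer 0.57 [252.  44. 356. 110.] 3995
knob_grip 0.95 [618. 187. 640. 259.] 711
knob_grip 0.69 [183.   0. 444. 217.] 31381
knob_grip 0.63 [251.  45. 357. 109.] 3994
ang 0.819 off mm -33.8 len 0.094
ang 3.018 off mm -46.3 len 0.113
ang 2.467 off mm 2.5 len 0.045
ang 1.048 off mm 6.4 len 0.057
ang 1.547 off mm 5.0 len 0.042
ang 1.438 off mm -14.2 len 0.061
ang 1.194 off mm -3.8 len 0.023
ang 1.038 off mm 7.9 len 0.055
ang 3.03 off mm 41.9 len 0.063
ang 2.399 off mm -1.1 len 0.033
ang 3.025 off mm -46.0 len 0.06
ang 3.042 off mm -29.7 len 0.025
ang 1.465 off mm 22.6 len 0.038
ang 3.015 off mm 26.4 len 0.028
ang 1.039 off mm 8.3 len 0.03
ang 1.455 off mm 22.9 len 0.035
ang 0.0 off mm -23.3 len 0.031
ang 2.464 off mm 2.9 len 0.03
ang 0.819 off mm -33.6 len 0.042
ang 1.052 off mm 6.9 len 0.044
```

The knob's edges still lie at 1.045 rad, so the setting held. The push ended at about 5.5 to 6.5 N and the gripper is clear, so I'm handing in.

```bash
python3 -c "
from rig import hand_in; print(hand_in())"
```

```text
the job is handed in; nothing more can be done
None
```

I loosened the nut, set the pointer about 1.5 mm from the flag mark, retightened the nut to an estimated 5.5–6.5 N at the post, and handed the job in at about 24 s; no verdict came back.

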